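Nest the clean sample cups under their dust cover

ROBOT

A 6-joint arm with a two-finger parallel gripper is mounted at the origin on the work surface. World frame = base frame: x ahead of the robot, y to its left, z up, the work surface at z = 0. Lengths are in m, angles in rad, forces in N, time in s.
With the tool pointing down it reaches from about 0.275 to 0.725 m from the base axis. Payload 15.9 kg.
Tool frame: the origin (TCP) lies at the very end of the fingers, on their centre line; the grasp point (between the pads) lies 19 mm behind it; z points along the fingers, y is the line along which they close (so a half turn about z gives the same grasp; the last joint's range is limited). The gripper opens to 85 mm and grips with 20 to 120 N. Pads are 22 mm wide; open, the fingers measure 114 mm over their backs; the gripper's body (76 mm by 85 mm) begins 54 mm behind the grasp point. The pads swing forward as they close: fully open they stand 13 mm farther back than shut.
Start: joints at [1.12, 0.213, -0.034, 1.323, 0, 1.571], TCP at [0.218, 0.45, 0.231] pointing down, gripper open.
Joint ranges: [-2.98, 2.98], [-0.74, 1.72], [-1.14, 1.35], [-2.1, 2.04], [-1.57, 1.44], [-3.14, 3.14]. Speed limits (rad/s): [1.89, 1.89, 2.39, 2.57, 3.14, 3.14].

INTERFACE

Orientations are given as a unit quaternion [x, y, z, w].
In Python, from workcell import arm gives the robot as it stands. Calls block until the motion is done:
- arm.move_ptp(position, orientation): joint-space move of the TCP to a pose.
- arm.servo_line(position, velocity=0.15, ori=None): straight line of the TCP; ori=None keeps the orientation; velocity is the mean speed in m/s.
- arm.move_j(angles): joint-space move.
- arm.gripper_to(opening, f_grip=None): opening from 0.0 (shut) to 1.0 (fully open); f_grip is the grip in N (None keeps the last); returns when the fingers have stopped.
- arm.dwell(seconds).
- arm.ik(position, orientation): joint angles nearest the present ones, or None.
- arm.get_obs(): the state.
- arm.snapshot(name): name is "side" or "top" or "wrist"; returns a dict with "frame" (480x640x3 uint8, red, green, blue), "mtx" (3x3 intrinsics, pixels), "R" (3x3) and "t" (3): a world point X has camera coordinates R X + t. Camera axes: x right, y down, z forward; pixel columns grow to the right and rows downward; lengths in m; the calibration is good to about 2 mm. A picture is of the moment at which its call begins. There is no depth.
A pose or a line that the arm cannot do raises arm.IKError and nothing moves.
- arm.hand_in(): hands the job in; it is judged then, once.
The state is a dict: "time": time; "joint_positions": joint angles; "qvel": joint speeds; "tau": joint torques, N m; "tool_pos": TCP position; "orientation": TCP orientation; "ft_force": force on the tool from outside, world axes, zero at the start; "moment": the same for the moment, N m; "opening": opening from 0.0 (shut) to 1.0 (fully open); "grasp_force": force on a finger pad.
Only numpy, scipy, OpenCV 4.12 (cv2) and the standard library are available. Lean on these libraries where they do the work, as an engineer would, in place of code of your own. Each camera call takes 0.05 s, during which the arm holds its last target. There are 200 camera calls.

TASK

Take the grey dust cover off the sprung stand and stand it upright on the black mat, then nest all the white sample cups, mouth down, on the middle of the stand's plate: the smallest first, then each next larger cup over it until all are used. Seat every cup fully, straight and centred with no more than a light push, never driving the sprung plate far down towards its stop, then put the dust cover back over the nest the same gentle way. Leave the other things on the bench alone.

Things in the scene. Friction and masses are not known exactly. Their poses are not given: they have to be found in the camera images.
- cup1_mid (a point): the smallest of the white tapered cups, mouth down on the bench: closed end on top, 40 mm across, widening evenly to 52 mm at the open mouth below, 70 mm high, wall 2.5 mm, closed end 18 mm thick, 70 g±30%. Point on its axis half-way up; z from mouth to closed end. Seated, its mouth stands on the plate.
- cup2_mid (a point): the second smallest of the white tapered cups, mouth down on the bench (may be absent): closed end on top, 46 mm across, widening evenly to 59 mm at the open mouth below, 74 mm high, wall 2.5 mm, closed end 18 mm thick, 80 g±30%. Point on its axis half-way up; z from mouth to closed end. Seated over a smaller cup its top is 18 mm above that cup's, with 2 mm or more of play round it.
- cup3_mid (a point): the middle-sized of the white tapered cups, mouth down on the bench (may be absent): closed end on top, 52 mm across, widening evenly to 66 mm at the open mouth below, 78 mm high, wall 2.5 mm, closed end 18 mm thick, 90 g±30%. Point on its axis half-way up; z from mouth to closed end. Seated over a smaller cup its top is 18 mm above that cup's, with 2 mm or more of play round it.
- cup4_mid (a point): the second largest of the white tapered cups, mouth down on the bench (may be absent): closed end on top, 58 mm across, widening evenly to 72 mm at the open mouth below, 82 mm high, wall 2.5 mm, closed end 18 mm thick, 100 g±30%. Point on its axis half-way up; z from mouth to closed end. Seated over a smaller cup its top is 18 mm above that cup's, with 2 mm or more of play round it.
- cup5_mid (a point): the largest of the white tapered cups, mouth down on the bench (may be absent): closed end on top, 64 mm across, widening evenly to 79 mm at the open mouth below, 86 mm high, wall 2.5 mm, closed end 18 mm thick, 110 g±30%. Point on its axis half-way up; z from mouth to closed end. Seated over a smaller cup its top is 18 mm above that cup's, with 2 mm or more of play round it.
- cover_mid (a point): the grey tapered dust cover with a black knob on its roof; it stands on the plate at first. Roof 73 mm across, mouth 90 mm across, 98 mm high without the knob, wall 2.5 mm, roof 5 mm thick, 80 g. Point on its axis half-way up the 98 mm; z up to the knob. Seated, its roof lies on the outermost cup (roof top 5 mm above that cup's top), mouth hanging free
- cover_knob (a point): grip point of the cover's black round knob: knob 30 mm in diameter, 36 mm tall, standing on the cover's roof; the point is on its axis 22 mm above the roof
- plate_top (a point): centre of the top of the round steel plate (116 mm across) of the sprung stand, 32 mm above the bench when not pressed; the black foot below it is 128 mm across. The plate and foot never shift sideways
- plate (a joint): how far the plate is pressed down, m: 0 at rest, 0.020 at its stop. It starts to sink at about 5 N of load and then needs 0.7 N per mm (about 9 N at 6 mm, 15 N at 14 mm); the weight of a full nest sinks it by 0 to 3 mm
- mat_top (a point): centre of the top of the black rubber mat, 130 mm square, 3 mm thick, flat and fixed on the bench
- pipette: bystander, leave alone: pipette lying between stand and mat, 240 mm long, 24 mm high; origin under its centre
- reagent: bystander, leave alone: amber bottle, 60 mm across, 130 mm high, beyond the work area; origin under its centre
- tipbox: bystander, leave alone: box of pipette tips, 80 x 115 x 64 mm; origin under its centre
- petri: bystander, leave alone: shallow glass dish, 90 mm across, 16 mm high; origin under its centre
- jar: bystander, leave alone: green jar, 70 mm across, 90 mm high; origin under its centre
- timer: bystander, leave alone: small timer, 60 x 70 x 30 mm; origin under its centre
Mind the look-alikes: they are no part of the job. What is shaped like the part that bears plate_top but blue or green is not meant. Leave any yellow look-alike of the part that bears cover_mid alone.

How it is judged:
By the outcome, as a careful person would: the job done as asked, in the order asked, and still so for the second after the job is handed in, with the robot touching nothing.
Of cup2, cup3, cup4, cup5 only 2 to 4 are there at a start; the rules pass over those that are not, and their reading is None.
At some moment in a run one of cover may be knocked a few centimetres aside while the robot is not near it.
It also fails if it takes over 210 s, if anything falls off the work surface, if the arm or the gripper's body presses on something with over 40 N, if the wrist force passes 120 N, or if a joint passes its speed limit or range.

## Working session

There is one attempt and no reset: what is moved stays moved. The work goes in short steps, each a Python script; the robot and the scene stay as the last script left them, time stands still between calls to the robot, and variables do not carry over. Pictures are saved under pics/ and viewed, at most 14 in all, crops included, and the job is handed in when it is done.

```bash
mkdir -p pics; ls
python3 - <<'E'
from workcell import arm
import cv2
for n in("top","side"):
    s=arm.snapshot(n); cv2.imwrite(f"pics/{n}0.png",s["frame"][:,:,::-1]); print(n,s["mtx"].tolist(),s["R"].round(4).tolist(),s["t"].round(4).tolist())
o=arm.get_obs();print(o)
E
```

```text
pics
top [[477.136390486866, 0.0, 321.7473594370002], [0.0, 477.136390486866, 243.19892362164407], [0.0, 0.0, 1.0]] [[-0.0207, -0.9997, 0.0086], [-0.9809, 0.0187, -0.1935], [0.1933, -0.0124, -0.9811]] [-0.0197, 0.5529, 1.2613]
side [[552.16720014306, 0.0, 317.2986948920459], [0.0, 552.16720014306, 242.94456500361673], [0.0, 0.0, 1.0]] [[0.8421, -0.5393, 0.0109], [-0.3546, -0.5688, -0.7421], [0.4064, 0.621, -0.6702]] [-0.485, 0.2624, 1.3476]
{'time': 0.1, 'joint_positions': array([ 1.12000308e+00,  2.13279117e-01, -3.49544199e-02,  1.32348013e+00,
       -6.55684617e-06,  1.57081151e+00]), 'qvel': array([ 0.00160419, -0.00070309,  0.00161921, -0.00015825, -0.00028228,
        0.00117927]), 'tau': array([-1.65654008e-03, -6.87244034e+01,  4.87808168e+01,  1.22496564e-02,
       -1.48817689e-04,  6.52375775e-06]), 'tool_pos': array([0.21771951, 0.44979755, 0.23089619]), 'orientation': array([ 2.23500343e-01,  9.74703743e-01, -4.47802103e-04, -9.93107281e-05]), 'ft_force': array([ 0.16553664, -0.53302881,  0.14843131]), 'moment': array([-0.06049802, -0.0397307 ,  0.01056352]), 'grasp_force': 0.0, 'opening': 1.0022594556008373}
```

View pics/top0.png

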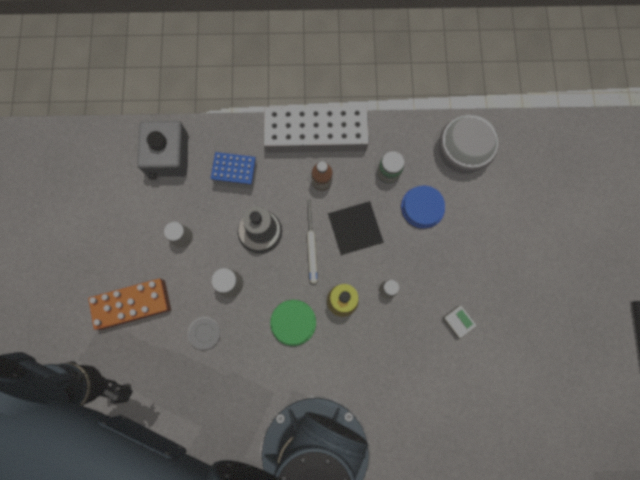

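View pics/side0.png

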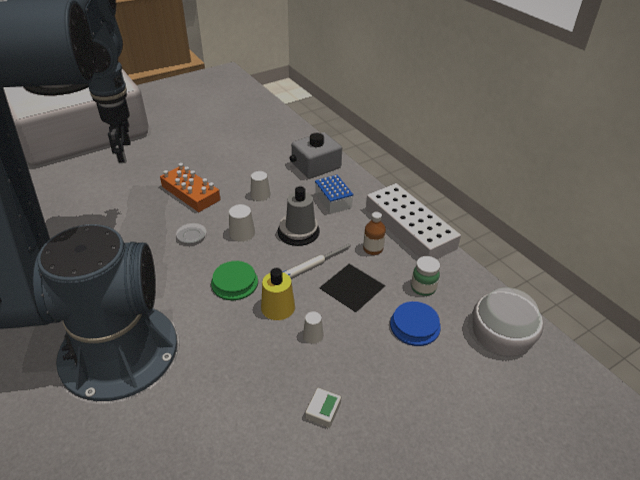

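```bash
cat > h.py <<'E'
from workcell import arm
import numpy as np, cv2
from scipy.optimize import minimize
from scipy.ndimage import map_coordinates
CUPS={1:(.020,.026,.070),2:(.023,.0295,.074),3:(.026,.033,.078),4:(.029,.036,.082),5:(.032,.0395,.086)}
def snap(n):
    s=arm.snapshot(n); s["g"]=cv2.GaussianBlur(s["frame"].astype(np.float32),(0,0),0.7).mean(2); return s
def save(s,f,box=None,k=1):
    im=s["frame"][:,:,::-1]
    if box: im=im[box[1]:box[3],box[0]:box[2]]
    cv2.imwrite(f"pics/{f}.png",cv2.resize(im,None,fx=k,fy=k,interpolation=cv2.INTER_CUBIC))
def proj(s,X):
    c=np.atleast_2d(X)@s["R"].T+s["t"]; p=c@s["mtx"].T; return p[:,:2]/p[:,2:]
def ray(s,px,z):
    d=s["R"].T@np.linalg.solve(s["mtx"],[px[0],px[1],1]); o=-s["R"].T@s["t"]; return o+d*(z-o[2])/d[2]
A=np.linspace(0,2*np.pi,60,endpoint=False)
def ring(x,y,z,r): return np.c_[x+r*np.cos(A),y+r*np.sin(A),0*A+z]
def outline(s,rings):
    P=np.vstack([proj(s,r) for r in rings]).astype(np.float32)
    return cv2.convexHull(P)[:,0]
def score(s,rings,signed=True,d=1.5):
    h=outline(s,rings); n=len(h); e=np.roll(h,-1,0)-h; L=np.linalg.norm(e,axis=1)
    T=np.linspace(0,1,12,endpoint=False)
    p=(h[:,None]+T[None,:,None]*e[:,None]).reshape(-1,2); w=np.repeat(L,12)
    nn=np.repeat(np.c_[e[:,1],-e[:,0]]/np.maximum(L,1e-6)[:,None],12,0)
    c=h.mean(0); nn*=np.sign(((p-c)*nn).sum(1))[:,None]
    g=lambda q: map_coordinates(s["g"],[q[:,1],q[:,0]],order=1,mode="nearest")
    v=g(p-d*nn)-g(p+d*nn)
    v=v if signed else abs(v)
    return (np.clip(v,-60,60)*w).sum()/w.sum()
def fit(snaps,shape,xy0,signed=True,rad=.02,d=1.5):
    """shape: list of (z,r); returns xy, score"""
    f=lambda q:-np.mean([score(s,[ring(q[0],q[1],z,r) for z,r in shape],signed,d) for s in snaps])
    g=np.arange(-rad,rad+1e-9,.002)
    b=min(((f((xy0[0]+a,xy0[1]+c)),a,c) for a in g for c in g))
    r=minimize(f,[xy0[0]+b[1],xy0[1]+b[2]],method="Nelder-Mead",options=dict(initial_simplex=np.array(xy0)+[b[1],b[2]]+np.array([[0,0],[.001,0],[0,.001]]),xatol=1e-5))
    return r.x,-r.fun
def cupshape(i,z0=0): t,m,h=CUPS[i]; return [(z0,m),(z0+h,t)]
def covershape(z0): return [(z0,.045),(z0+.098,.0365)]
E
python3 - <<'E'
from h import *
t=snap("top");s=snap("side")
for px in((175,232),(224,281),(391,288)):
    p=ray(t,px,.07)[:2]
    for i in range(1,6):
        x,v=fit([t,s],cupshape(i),p); x1,v1=fit([t],cupshape(i),p);x2,v2=fit([s],cupshape(i),p)
        print(px,i,x.round(4),round(v,1),x1.round(4),round(v1,1),x2.round(4),round(v2,1))
p=ray(t,(260,230),.032)[:2]
print("plate",p,[fit([q],[(.032,.058)],p) for q in(t,s)])
p=ray(t,(258,222),.13)[:2]
print("cover",p,[fit([q],covershape(.032),p,False) for q in(t,s)])
print("mat",[ray(t,q,.003)[:2].round(3) for q in((330,211),(372,202),(383,243),(341,254))])
print("pip",[ray(t,q,.01)[:2].round(3) for q in((309,200),(313,283))], "yel",ray(t,(344,295),.1),"green",ray(t,(293,322),.03),"blue",ray(t,(424,205),.03),"bottle",ray(t,(321,165),.13),"jar",ray(t,(392,160),.09),"petri",ray(t,(204,333),.016))
w=arm.snapshot("wrist");o=arm.get_obs();C=-w["R"].T@w["t"]
from scipy.spatial.transform import Rotation as Ro
Rt=Ro.from_quat(o["orientation"]).as_matrix();print("cam in tool",Rt.T@(C-o["tool_pos"]),(w["R"]@Rt).round(3),w["mtx"])
E
```

```text
(175, 232) 1 [0.6039 0.3927] 19.1 [0.6065 0.393 ] 27.1 [0.5996 0.3889] 16.2
(175, 232) 2 [0.6084 0.3966] 13.0 [0.6087 0.3964] 22.7 [0.5988 0.3803] 9.2
(175, 232) 3 [0.6132 0.3989] 11.3 [0.6117 0.4002] 18.1 [0.5977 0.3688] 6.9
(175, 232) 4 [0.5951 0.3594] 5.2 [0.5901 0.3634] 4.3 [0.5954 0.3594] 7.6
(175, 232) 5 [0.5961 0.3538] 4.6 [0.5887 0.3608] 4.7 [0.5951 0.3512] 7.1
(224, 281) 1 [0.4542 0.2465] 16.9 [0.4541 0.2462] 28.0 [0.4702 0.2641] 15.8
(224, 281) 2 [0.4592 0.2455] 22.1 [0.4593 0.244 ] 35.8 [0.4636 0.2579] 18.2
(224, 281) 3 [0.4607 0.2474] 25.1 [0.4615 0.2467] 34.0 [0.4603 0.2501] 17.9
(224, 281) 4 [0.463  0.2488] 17.0 [0.4638 0.2502] 27.6 [0.4592 0.2413] 12.1
(224, 281) 5 [0.469  0.2528] 13.3 [0.4667 0.2538] 20.8 [0.4599 0.2304] 7.5
(391, 288) 1 [ 0.4372 -0.2288] 10.9 [ 0.4371 -0.229 ] 20.1 [ 0.4301 -0.2171] 7.6
(391, 288) 2 [ 0.4271 -0.2322] 8.4 [ 0.4412 -0.231 ] 14.8 [ 0.4282 -0.2237] 7.8
(391, 288) 3 [ 0.4264 -0.2362] 7.8 [ 0.4411 -0.2362] 12.4 [ 0.4291 -0.2286] 7.2
(391, 288) 4 [ 0.4151 -0.232 ] 5.5 [ 0.4461 -0.2361] 10.8 [ 0.4298 -0.2334] 6.8
(391, 288) 5 [ 0.4108 -0.202
[... 341 characters left out ...]
709]), np.float64(42.76414108276367))]
mat [array([ 0.657, -0.057]), array([ 0.682, -0.181]), array([ 0.56 , -0.207]), array([ 0.53 , -0.086])]
pip [array([0.69 , 0.003]), array([ 0.448, -0.004])] yel [ 0.40477992 -0.08520927  0.1       ] green [0.34033443 0.05165326 0.03      ] blue [ 0.66286265 -0.32558705  0.03      ] bottle [ 0.75114527 -0.03215846  0.13      ] jar [ 0.77724355 -0.23034937  0.09      ] petri [0.31609511 0.29551653 0.016     ]
cam in tool [ 0.06828292 -0.00016129 -0.14253239] [[-0.     1.    -0.001]
 [-0.962 -0.    -0.274]
 [-0.274  0.001  0.962]] [[400.45084859   0.         319.70667575]
 [  0.         400.45084859 243.70639732]
 [  0.           0.           1.        ]]
```

```bash
cat >> h.py <<'E'
from scipy.spatial.transform import Rotation as Ro
def q(yaw): return np.array([np.cos(yaw/2),np.sin(yaw/2),0,0])
def hover(x,y,yaw,z=.25): arm.move_ptp([x,y,z],q(yaw))
E
python3 - <<'E'
from h import *
import pickle
out={}
for n,(x,y) in dict(L=(.606,.392),M=(.460,.247),S=(.601,.145),R=(.436,-.228)).items():
    az=np.arctan2(y,x)
    for yaw in (az,az+np.pi,az+np.pi/2,az-np.pi/2):
        try: hover(x,y,yaw,.26 if n!="S" else .30); break
        except arm.IKError: print("ik",n,yaw)
    w=snap("wrist"); out[n]=w; print(n,yaw,arm.get_obs()["time"])
    if n!="S":
        for i in range(1,6):
            p,v=fit([w],cupshape(i),(x,y)); print(n,i,p.round(4),round(v,1))
    else:
        print([fit([w],[(.032,.058)],(x,y),sg,rad=.01) for sg in(True,False)],"foot",fit([w],[(0,.064)],(x,y),False,rad=.01),"cover",fit([w],covershape(.032),(.6,.14),False))
pickle.dump(out,open("w.pkl","wb"))
cv2.imwrite("pics/w4.png",cv2.resize(np.vstack([np.hstack([out[a]["frame"],out[b]["frame"]]) for a,b in("LM","SR")])[:,:,::-1],(800,600),interpolation=cv2.INTER_AREA))
E
```

```text
L 0.5741679751050758 4.2
L 1 [0.584  0.3727] 11.1
L 2 [0.5866 0.3698] 14.8
L 3 [0.6069 0.3791] 5.7
L 4 [0.5977 0.3736] 7.8
L 5 [0.6024 0.3755] 4.9
M 0.49277390285250783 5.3
M 1 [0.4374 0.236 ] 26.4
M 2 [0.4394 0.232 ] 21.6
M 3 [0.4393 0.2282] 22.3
M 4 [0.4488 0.2311] 18.0
M 5 [0.4557 0.233 ] 10.1
S 0.23674032459948144 6.0917
[(array([0.60309741, 0.14679168]), np.float64(37.9411506652832)), (array([0.60313304, 0.14684468]), np.float64(38.331825256347656))] foot (array([0.60246234, 0.14725846]), np.float64(35.86505889892578)) cover (array([0.60552656, 0.13945381]), np.float64(34.18911361694336))
R -0.4818274240737844 7.6583
R 1 [ 0.428 -0.214] 5.9
R 2 [ 0.432  -0.2161] 9.7
R 3 [ 0.4368 -0.2167] 8.3
R 4 [ 0.4398 -0.2205] 7.1
R 5 [ 0.4451 -0.2167] 6.2
```

View pics/w4.png

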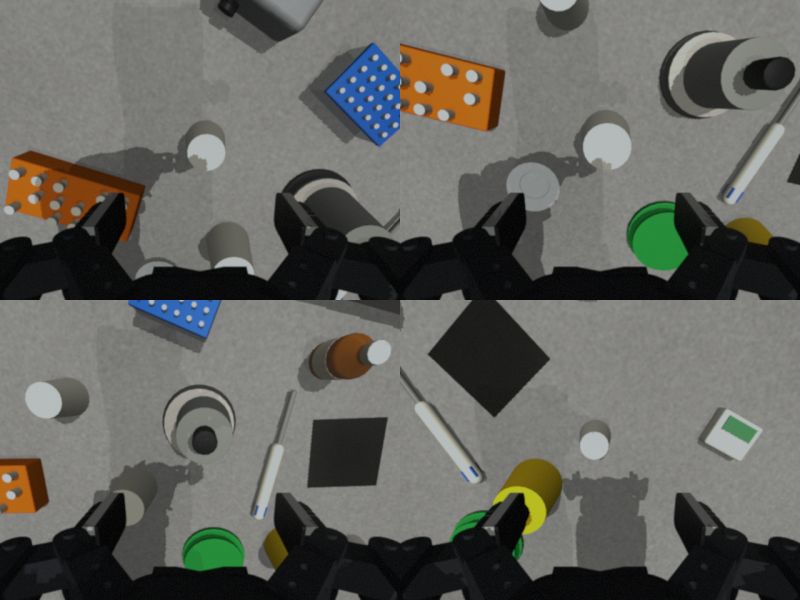

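```bash
cat >> h.py <<'E'
def disc(s,px,thr=150,r=60):
    """bright closed-end disc near px -> centre px, px radius"""
    x,y=map(int,px); hsv=cv2.cvtColor(s["frame"],cv2.COLOR_RGB2HSV)
    m=((hsv[...,2]>thr)&(hsv[...,1]<50)).astype(np.uint8); k=np.zeros_like(m); k[max(0,y-r):y+r,max(0,x-r):x+r]=1
    m=cv2.morphologyEx(m*k,cv2.MORPH_OPEN,np.ones((3,3),np.uint8))
    c=max(cv2.findContours(m,cv2.RETR_EXTERNAL,cv2.CHAIN_APPROX_NONE)[0],key=cv2.contourArea)
    return *cv2.minEnclosingCircle(c),c
def cupid(s,px,**k):
    c,r,_=disc(s,px,**k); o=[]
    for i,(t,m,h) in CUPS.items():
        P=ray(s,c,h); d=(s["R"]@P+s["t"])[2]; o.append((i,P[:2].round(4).tolist(),round((r*d/s["mtx"][0,0]*1000),1),t*1000))
    return c,r,o
E
python3 - <<'E'
from h import *
import pickle
W=pickle.load(open("w.pkl","rb"))
for n,px in dict(L=(330,243),M=(331,234),R=(310,232)).items():
    print(n,W[n]["frame"][px[1],px[0]],[cupid(W[n],px,thr=t) for t in(150,)])
    c,r,ct=disc(W[n],px,150); print(cv2.fitEllipse(ct))
s=W["S"];g=s["g"]
hsv=cv2.cvtColor(s["frame"],cv2.COLOR_RGB2HSV);m=(hsv[...,2]<60).astype(np.uint8)
k=np.zeros_like(m);k[185:240,300:355]=1
c=max(cv2.findContours(m*k,0,1)[0],key=cv2.contourArea);e=cv2.minEnclosingCircle(c);print("knob",e,ray(s,e[0],.166))
print([fit([s],[(z,.0365)],(.603,.147),False,rad=.014) for z in(.13,)])
E
```

```text
L [178 184 183] [((329.83868408203125, 243.89279174804688), 30.272689819335938, [(1, [0.5903, 0.3707], np.float64(26.1), 20.0), (2, [0.5912, 0.3714], np.float64(25.8), 23.0), (3, [0.5921, 0.3721], np.float64(25.5), 26.0), (4, [0.593, 0.3728], np.float64(25.2), 29.0), (5, [0.594, 0.3735], np.float64(24.9), 32.0)])]
((331.94976806640625, 240.90098571777344), (50.51144790649414, 62.09640884399414), 121.5886001586914)
M [182 186 186] [((331.33172607421875, 234.18069458007812), 38.77101516723633, [(1, [0.4517, 0.2305], np.float64(33.3), 20.0), (2, [0.4526, 0.2311], np.float64(32.9), 23.0), (3, [0.4534, 0.2317], np.float64(32.5), 26.0), (4, [0.4543, 0.2323], np.float64(32.1), 29.0), (5, [0.4551, 0.2329], np.float64(31.7), 32.0)])]
((332.1415100097656, 231.85723876953125), (68.25749206542969, 78.66133117675781), 105.42152404785156)
R [181 188 190] [((310.5, 233.5), 23.162569046020508, [(1, [0.427, -0.2132], np.float64(19.9), 20.0), (2, [0.4279, -0.2138], np.float64(19.6), 23.0), (3, [0.4288, -0.2143], np.float64(19.4), 26.0), (4, [0.4296, -0.2149], np.float64(19.2), 29.0), (5, [0.4305, -0.2154], np.float64(18.9), 32.0)])]
((310.3358459472656, 232.84144592285156), (43.970401763916016, 45.18136215209961), 90.14049530029297)
knob ((326.5, 223.22222900390625), 22.272884368896484) [0.60920433 0.14158994 0.166     ]
[(array([0.61758387, 0.14482412]), np.float64(36.548526763916016))]
```

Run:
```python
from h import *
import pickle
W=pickle.load(open("w.pkl","rb"))
t=snap("top"); s=snap("side")
def tri(obs):
    A=[];b=[]
    for c,p in obs:
        d=c["R"].T@np.linalg.solve(c["mtx"],[*p,1]);d/=np.linalg.norm(d);o=-c["R"].T@c["t"];M=np.eye(3)-np.outer(d,d);A.append(M);b.append(M@o)
    X=np.linalg.solve(sum(A),sum(b));return X.round(4),[(proj(c,X)[0]-p).round(1).tolist() for c,p in obs]
for n,i,pw,pt,ps in(("L",3,(330,243),(174,228),(260,176)),("M",5,(331,234),(223,275),(240,210)),("R",1,(310,232),(391,286),(313,317))):
    dt,rt,_=disc(t,pt,130,15);ds,rs,_=disc(s,ps,130,20);dw,rw,_=disc(W[n],pw)
    print(n,dt,rt,ds,rs,"t",ray(t,dt,CUPS[i][2]).round(4),"s",ray(s,ds,CUPS[i][2]).round(4),"w",ray(W[n],dw,CUPS[i][2]).round(4),tri([(t,dt),(W[n],dw)]),tri([(t,dt),(s,ds)]))
ims=[cv2.resize(c["frame"][v-30:v+30,u-40:u+40],(400,300),interpolation=cv2.INTER_CUBIC) for c,u,v in((t,223,278),(t,391,288),(s,240,220),(s,313,325))]
cv2.imwrite("pics/z.png",np.vstack([np.hstack(ims[:2]),np.hstack(ims[2:])])[:,:,::-1])
```

```text
L (172.03179931640625, 229.55201721191406) 10.547779083251953 (259.5, 175.5) 27.57726287841797 t [0.5931 0.375  0.078 ] s [0.5921 0.3695 0.078 ] w [0.5921 0.3721 0.078 ] (array([0.5926, 0.3733, 0.0822]), [[0.2, -0.2], [-0.8, 0.2]]) (array([0.5949, 0.3765, 0.0726]), [[0.1, -0.2], [-0.2, 0.0]])
M (222.39654541015625, 279.2930908203125) 12.810445785522461 (239.5, 209.5) 27.57726287841797 t [0.4538 0.2344 0.086 ] s [0.4556 0.2379 0.086 ] w [0.4551 0.2329 0.086 ] (array([0.4545, 0.2336, 0.0864]), [[0.3, -0.3], [-1.2, 0.4]]) (array([0.4536, 0.2336, 0.0897]), [[0.0, -0.1], [-0.1, 0.0]])
R (390.0, 285.5) 7.159010887145996 (312.5, 316.9871826171875) 27.234956741333008 t [ 0.4303 -0.211   0.07  ] s [ 0.4256 -0.2117  0.07  ] w [ 0.427  -0.2132  0.07  ] (array([ 0.4288, -0.2121,  0.072 ]), [[0.6, 0.5], [-2.2, -0.6]]) (array([ 0.4287, -0.2105,  0.0676]), [[-0.3, 0.7], [0.8, -0.2]])
```

View pics/z.png

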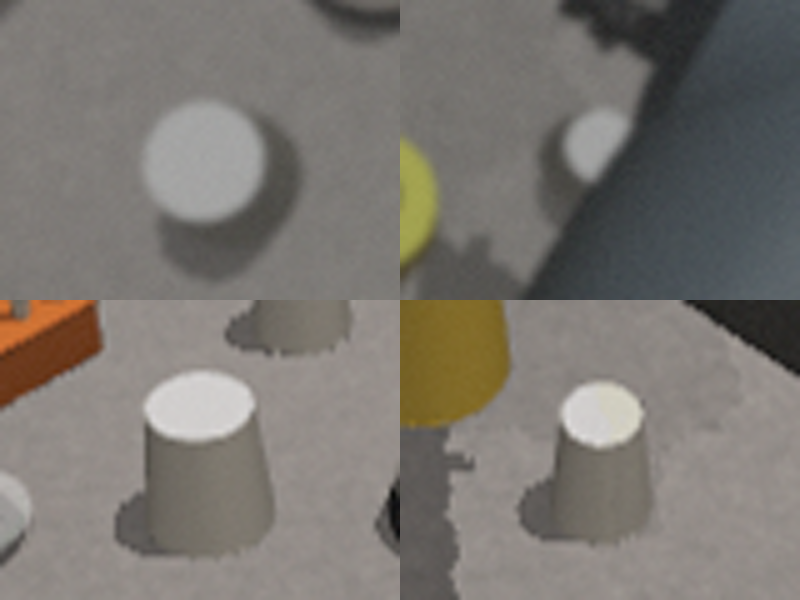

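Candidates for the cover are the grey cone on the steel plate (top 258,222), the yellow cone (344,298) and the grey box with a knob (160,148). Only the grey cone on the steel/black stand fits the description. I'll confirm it in a crop with the model outlines overlaid.

Run:
```python
from h import *
import pickle
s=pickle.load(open("w.pkl","rb"))["S"]
im=s["frame"][:,:,::-1].copy()
k=4; im=cv2.resize(im[130:280,230:430],None,fx=k,fy=k,interpolation=cv2.INTER_CUBIC)
def dr(x,y,z,r,c): cv2.polylines(im,[((proj(s,ring(x,y,z,r))-[230,130])*k).astype(np.int32)],True,c,1)
dr(.603,.147,.032,.058,(0,255,0))
dr(.606,.1405,.130,.0365,(0,0,255)); dr(.606,.1405,.166,.015,(0,255,255)); dr(.606,.1405,.032,.045,(255,0,255))
cv2.imwrite("pics/s.png",im)
```

```text
(no output)
```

View pics/s.png

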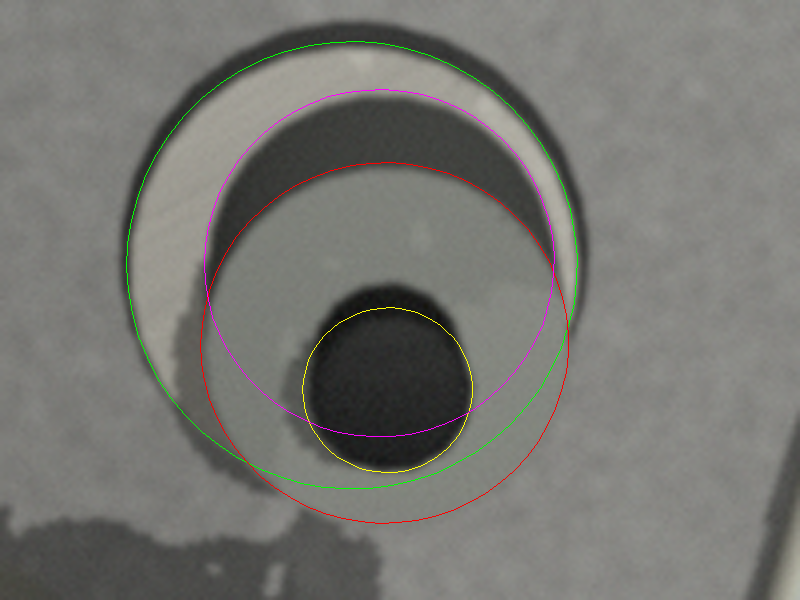

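```bash
cat >> h.py <<'E'
def fz(): return np.mean([(arm.dwell(.02),arm.get_obs()["ft_force"][2])[1] for _ in range(4)])
def lower(z_end,step=.001,fstop=2.5,v=.03):
    p=arm.get_obs()["tool_pos"].copy(); f0=fz(); z=p[2]
    while z>z_end:
        z=max(z-step,z_end); arm.servo_line([p[0],p[1],z],v)
        f=arm.get_obs()["ft_force"][2]-f0
        if f>fstop: f=fz()-f0
        if f>fstop: break
    o=arm.get_obs(); print("lower: z cmd %.4f act %.4f df %.2f t %.1f"%(z,o["tool_pos"][2],fz()-f0,o["time"])); return z
def st(m=""):
    o=arm.get_obs(); print(m,"t %.1f"%o["time"],o["tool_pos"].round(4),"f",o["ft_force"].round(1),"open %.3f grip %.1f"%(o["opening"],o["grasp_force"]))
E
python3 - <<'E'
from h import *
arm.gripper_to(1.0)
x,y=.6055,.1402; az=np.arctan2(y,x)
hover(x,y,az,.26); arm.servo_line([x,y,.20],.15); lower(.135,.005)
arm.gripper_to(0.0,30); st("grip")
arm.servo_line([x,y,.145],.03);arm.servo_line([x,y,.24],.15); st("lifted")
mx,my=.607,-.133
arm.move_ptp([mx,my,.24],q(np.arctan2(my,mx))); st()
arm.servo_line([mx,my,.125],.1); z=lower(.100,.001,2.0); 
arm.gripper_to(1.0); st("rel"); arm.servo_line([mx,my,.20],.15)
arm.servo_line([mx-.02,my,.30],.2); w=snap("wrist"); save(w,"mat"); st()
px,py=.602,.146; hover(px-.03,py,np.arctan2(py,px),.30); w=snap("wrist")
print([fit([w],sh,(px,py),False,rad=.008,d=d)[0] for d in(1.,1.5) for sh in([(.032,.058)],[(0,.064)])])
E
```

```text
Traceback (most recent call last):
  File "h.py", line 59, in lower
    z=max(z-step,z_end); arm.servo_line([p[0],p[1],z],v)
                         ~~~~~~~~~~~~~~^^^^^^^^^^^^^^^^^
workcell.IKError: the arm cannot follow that straight line within its joint ranges
```

Run:
```python
from h import *
o=arm.get_obs(); st(); print(o["joint_positions"].round(3),o["orientation"].round(3))
x,y=.6055,.1402; az=np.arctan2(y,x)
for k in range(4):
    for z in(.3,.2,.17,.135,.06):
        j=arm.ik([x,y,z],q(az+k*np.pi/2)); print(k,z,None if j is None else j.round(2))
```

```text
t 10.1 [0.6061 0.1399 0.2014] f [ 0.6 -1.1  0.2] open 1.000 grip 0.0
[ 0.227  0.477  0.263  1.355 -0.    -3.142] [ 0.994  0.113  0.001 -0.   ]
0 0.3 [ 0.23  0.5   0.55  1.62  0.   -3.14]
0 0.2 [ 0.23  0.48  0.26  1.35  0.   -3.14]
0 0.17 [ 0.23  0.48  0.19  1.28  0.   -3.14]
0 0.135 [ 0.23  0.5   0.12  1.2   0.   -3.14]
0 0.06 [ 0.23  0.54  0.    1.03  0.   -3.14]
1 0.3 [0.23 0.5  0.55 1.62 0.   1.57]
1 0.2 [0.23 0.48 0.26 1.35 0.   1.57]
1 0.17 [0.23 0.48 0.19 1.28 0.   1.57]
1 0.135 [0.23 0.5  0.12 1.2  0.   1.57]
1 0.06 [0.23 0.54 0.   1.03 0.   1.57]
2 0.3 [0.23 0.5  0.55 1.62 0.   0.  ]
2 0.2 [0.23 0.48 0.26 1.35 0.   0.  ]
2 0.17 [0.23 0.48 0.19 1.28 0.   0.  ]
2 0.135 [0.23 0.5  0.12 1.2  0.   0.  ]
2 0.06 [0.23 0.54 0.   1.03 0.   0.  ]
3 0.3 [ 0.23  0.5   0.55  1.62  0.   -1.57]
3 0.2 [ 0.23  0.48  0.26  1.35  0.   -1.57]
3 0.17 [ 0.23  0.48  0.19  1.28  0.   -1.57]
3 0.135 [ 0.23  0.5   0.12  1.2   0.   -1.57]
3 0.06 [ 0.23  0.54  0.    1.03  0.   -1.57]
```

```bash
cat >> h.py <<'E'
def line(x,y,z,yaw,v=.15): arm.servo_line([x,y,z],v,ori=q(yaw))
def lower(x,y,z0,z_end,yaw,step=.001,fstop=2.5,v=.03):
    f0=fz(); z=z0
    while z>z_end:
        z=max(z-step,z_end); line(x,y,z,yaw,v)
        f=arm.get_obs()["ft_force"][2]-f0
        if f>fstop: f=fz()-f0
        if f>fstop: break
    o=arm.get_obs(); print("lower: z cmd %.4f act"%z,o["tool_pos"].round(4),"df %.2f t %.1f"%(fz()-f0,o["time"])); return z
E
python3 - <<'E'
from h import *
pi=np.pi
x,y=.6055,.1402; az=np.arctan2(y,x)+pi
line(x,y,.24,az-pi); hover(x,y,az,.22); line(x,y,.18,az); lower(x,y,.18,.135,az,.005)
arm.gripper_to(0.0,30); st("grip")
line(x,y,.145,az,.03);line(x,y,.24,az); st("lifted")
mx,my=.607,-.133; am=np.arctan2(my,mx)+pi
hover(mx,my,am,.24); st()
line(mx,my,.125,am,.1); lower(mx,my,.125,.100,am,.001,2.0)
arm.gripper_to(1.0); st("rel"); line(mx,my,.20,am)
line(mx+.03,my,.30,am,.2); w=snap("wrist"); save(w,"mat"); st()
px,py=.602,.146;a=np.arctan2(py,px)+pi; hover(px+.03,py,a,.30); w=snap("wrist")
print([fit([w],sh,(px,py),False,rad=.008,d=d)[0] for d in(1.,1.5) for sh in([(.032,.058)],[(0,.064)])])
E
```

```text
lower: z cmd 0.1350 act [0.6054 0.1402 0.1347] df -0.20 t 16.5
grip t 17.1 [0.6056 0.1402 0.1351] f [-1.4  0.4  1.7] open 0.344 grip 30.8
lifted t 18.4 [0.6052 0.1401 0.239 ] f [ 0.2  0.1 -0.9] open 0.346 grip 30.6
 t 19.4 [ 0.6071 -0.1318  0.2398] f [-0.4 -0.5 -0. ] open 0.337 grip 30.6
lower: z cmd 0.1050 act [ 0.6074 -0.133   0.106 ] df 13.10 t 25.9
rel t 26.5 [ 0.6069 -0.133   0.1049] f [ 0.8  0.1 -0.1] open 0.999 grip 0.0
 t 28.1 [ 0.6365 -0.133   0.2984] f [-0.2  0.2 -0.1] open 0.998 grip 0.0
[array([0.60173149, 0.14624155]), array([0.6013627 , 0.14733818]), array([0.60158154, 0.14590629]), array([0.60127417, 0.14727401])]
```

View pics/mat.png

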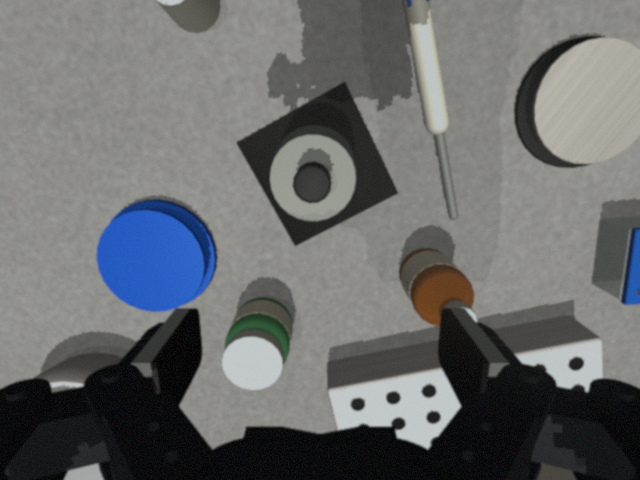

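The cover stands upright on the mat: roof at about (313,178), inside the mat outline. Next is cup1, the right-hand cup (top 391,286). Its disc radius of 19.9 mm identifies it as the smallest.

```bash
cat >> h.py <<'E'
PL=(.6018,.1462)
def take(x,y,i,low=.05,dep=.033,lift=.24):
    h=CUPS[i][2]; a=np.arctan2(y,x)+np.pi; b=a-np.pi/2
    arm.gripper_to(1.0); hover(x,y,a,.22); line(x,y,h+.03,a,.2); lower(x,y,h+.03,h-low,a,.01)
    arm.gripper_to(0.0,20); st("sq1"); arm.gripper_to(1.0)
    hover(x,y,b,h-low); arm.gripper_to(0.0,20); st("sq2"); arm.gripper_to(1.0)
    line(x,y,h-dep,b,.05); arm.gripper_to(0.0,25); st("grasp")
    line(x,y,h-dep+.01,b,.05); line(x,y,lift,b); st("lift"); return b
def place(i,n_under,yaw_rel=-np.pi/2,dep=.033,fstop=1.5,top=None):
    """n_under = cups already on plate; seat gently"""
    x,y=PL; a=np.arctan2(y,x)+np.pi+yaw_rel
    zt=.032+.070+.018*n_under if top is None else top
    zc=zt-dep
    hover(x,y,a,.24); arm.dwell(.3); st("over"); 
    line(x,y,zc+.012,a,.1); lower(x,y,zc+.012,zc-.004,a,.0005,fstop,.02)
    return a
E
python3 - <<'E'
from h import *
take(.4275,-.2125,1); s=snap("side"); a=place(1,0)
w=snap("side"); save(w,"c1",(200,100,360,260),3.7)
E
```

```text
lower: z cmd 0.0200 act [ 0.4276 -0.2125  0.0201] df -0.36 t 35.9
sq1 t 36.4 [ 0.4275 -0.2125  0.0202] f [-1.9  1.4  5.8] open 0.536 grip 19.8
sq2 t 38.7 [ 0.4276 -0.2125  0.0202] f [-2.7  0.4  6.3] open 0.552 grip 19.8
grasp t 40.1 [ 0.4275 -0.2125  0.0372] f [-2.5  0.7  6.3] open 0.523 grip 24.7
lift t 41.9 [ 0.4272 -0.2123  0.2393] f [ 0.2  0.4 -0.8] open 0.517 grip 25.5
over t 43.8 [0.6018 0.1456 0.2402] f [ 0.2 -0.4 -1. ] open 0.523 grip 25.5
lower: z cmd 0.0690 act [0.6019 0.1462 0.0692] df 5.26 t 51.6
```

View pics/c1.png

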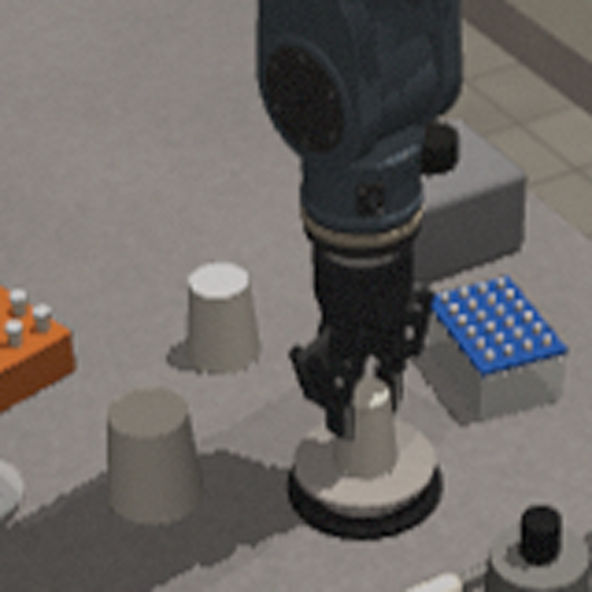

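Cup1 is on the plate at exactly the predicted height. I'll release it, check its centring and take cup3 (left cup).

```bash
cat >> h.py <<'E'
def release():
    o=arm.get_obs(); p=o["tool_pos"]; arm.gripper_to(1.0); st("released")
    arm.servo_line([PL[0],PL[1],.26],.15); st()
def check(i,top,name,thr=150):
    a=np.arctan2(PL[1],PL[0])+np.pi; hover(PL[0]+.02,PL[1],a,.26+top-.1); w=snap("wrist")
    c,r,ct=disc(w,proj(w,[*PL,top])[0],thr); e=cv2.fitEllipse(ct)
    print("check",c,r,e[0],e[1],"enc",ray(w,c,top).round(4),"ell",ray(w,e[0],top).round(4),"mod",fit([w],[(top,CUPS[i][0])],PL,True,.006)[0])
    t=snap("top");s=snap("side")
    print("plate",fit([w],[(.032,.058)],PL,False,.006)[0]); save(w,name)
    cv2.imwrite("pics/%s_ts.png"%name,np.hstack([cv2.resize(k["frame"][v-40:v+40,u-50:u+50],(400,320),interpolation=cv2.INTER_CUBIC) for k,u,v in((t,258,225),(s,300,215))])[:,:,::-1])
E
python3 - <<'E'
from h import *
release(); check(1,.102,"k1")
E
```

```text
released t 52.2 [0.6018 0.1462 0.0689] f [ 0.8 -0.6 -0.5] open 0.995 grip 0.0
 t 53.6 [0.6015 0.1461 0.2592] f [1.2 0.3 0.5] open 1.002 grip 0.0
check (325.47625732421875, 183.23568725585938) 61.62757110595703 (325.73516845703125, 189.2542724609375) (106.99590301513672, 118.46096801757812) enc [0.5919 0.1429 0.102 ] ell [0.5963 0.1441 0.102 ] mod [0.60209471 0.14580562]
plate [0.60176061 0.14624439]
```

View pics/k1.png

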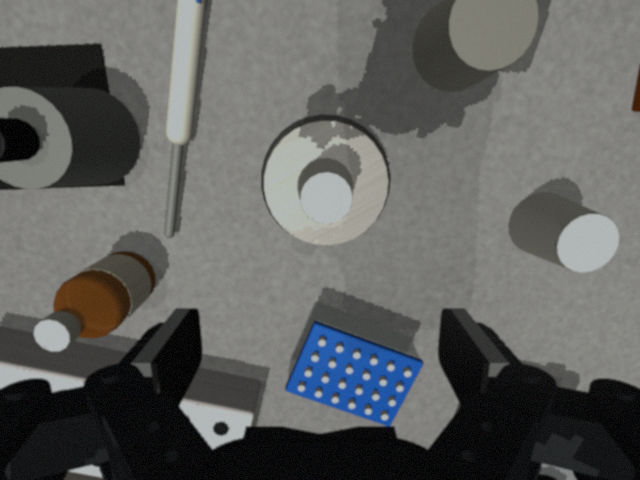

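Cup1 stands upright and centred (disc at 326,198; offset under 1 mm). Now cup3.

Run:
```python
from h import *
take(.5925,.373,3); place(3,1); s=snap("side"); save(s,"c3",(240,130,360,250),4)
```

```text
lower: z cmd 0.0280 act [0.5926 0.3731 0.0282] df -0.55 t 61.2
sq1 t 61.7 [0.5926 0.3731 0.0285] f [-2.2 -1.3  5.9] open 0.695 grip 20.9
sq2 t 63.9 [0.5926 0.3731 0.0283] f [-1.1 -0.4  3.4] open 0.669 grip 21.5
grasp t 65.2 [0.5925 0.373  0.0451] f [-0.8  0.1  3.6] open 0.639 grip 26.3
lift t 66.9 [0.5923 0.3729 0.2393] f [-0.2  0.1 -1.2] open 0.641 grip 26.4
over t 68.1 [0.6018 0.1472 0.2397] f [ 0.5 -0.2 -1.5] open 0.632 grip 26.4
lower: z cmd 0.0870 act [0.6019 0.1462 0.0871] df 3.32 t 75.8
```

View pics/c3.png

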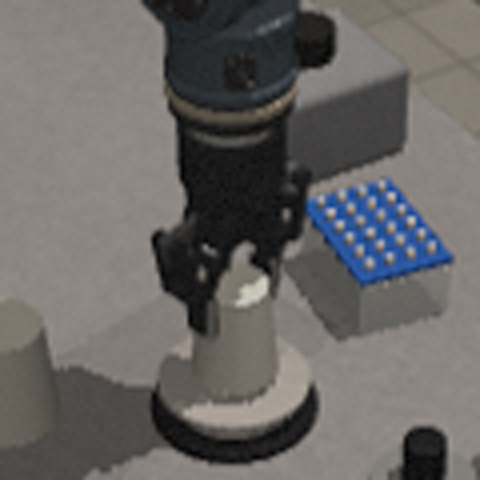

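Cup3 came down on cup1 at the predicted height (0.087), so it is fully seated. I'll release it, check, then bring cup5.

Run:
```python
from h import *
release(); check(3,.120,"k3")
take(.4548,.2335,5,low=.042,dep=.036); place(5,2,dep=.036); s=snap("side"); save(s,"c5",(240,130,360,250),4)
```

```text
released t 76.3 [0.6018 0.1462 0.087 ] f [-0.4 -0.6  0.5] open 0.998 grip 0.0
 t 77.6 [0.6015 0.1461 0.2592] f [-0.1 -0.1 -0.7] open 1.001 grip 0.0
check (325.0998840332031, 180.955322265625) 58.95026397705078 (326.03887939453125, 186.69667053222656) (106.31068420410156, 110.17948913574219) enc [0.5903 0.1422 0.12  ] ell [0.5943 0.1439 0.12  ] mod [0.60231568 0.14602442]
plate [0.60175227 0.14624609]
lower: z cmd 0.0440 act [0.4547 0.2335 0.0439] df -0.11 t 84.6
sq1 t 85.0 [0.4549 0.2337 0.0445] f [-3.9 -1.6  9. ] open 0.806 grip 20.3
sq2 t 87.0 [0.4549 0.2336 0.0444] f [-2.8 -1.2  9.1] open 0.804 grip 20.4
grasp t 87.9 [0.4549 0.2336 0.0505] f [-2.9 -1.9 12. ] open 0.790 grip 25.2
lift t 89.6 [0.4545 0.2333 0.2392] f [ 0.1 -0.3 -1. ] open 0.787 grip 28.2
over t 90.6 [0.6014 0.1468 0.2404] f [-0.   0.3 -1.7] open 0.789 grip 28.2
lower: z cmd 0.1025 act [0.6019 0.1462 0.1027] df 3.42 t 97.9
```

View pics/c5.png

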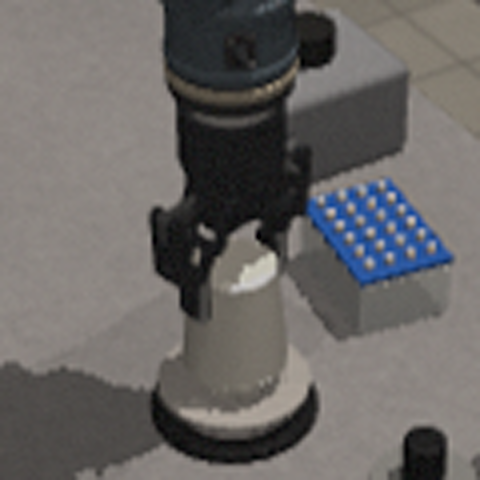

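Cup5 made contact at 0.1025 against 0.102 expected, so it is seated. I'll release it, check the nest, then locate the cover again in case it was knocked.

Run:
```python
from h import *
release(); check(5,.138,"k5")
x,y=.607,-.133; a=np.arctan2(y,x)+np.pi; hover(x+.02,y,a,.30); w=snap("wrist"); save(w,"m2"); st()
print("roof",[fit([w],[(.101,.0365)],(x,y),sg,.03) for sg in(True,False)],"whole",fit([w],covershape(.003),(x,y),False,.03),"knobtop",fit([w],[(.137,.015)],(x,y),False,.03))
im=np.hstack([cv2.imread("pics/k5.png"),w["frame"][:,:,::-1]]); cv2.imwrite("pics/both.png",cv2.resize(im,(800,300),interpolation=cv2.INTER_AREA))
```

```text
released t 98.3 [0.6018 0.1462 0.1024] f [-1.  -0.7 -0.1] open 0.997 grip 0.0
 t 99.5 [0.6015 0.1461 0.2592] f [0.9 0.2 0.7] open 0.997 grip 0.0
check (324.05657958984375, 181.01458740234375) 57.53683853149414 (324.72674560546875, 189.78651428222656) (93.50284576416016, 108.45902252197266) enc [0.5905 0.1414 0.138 ] ell [0.5968 0.1435 0.138 ] mod [0.60288981 0.14606471]
plate [0.60196299 0.14624496]
 t 102.2 [ 0.6273 -0.1315  0.3   ] f [-0.6 -0.3 -0.5] open 0.997 grip 0.0
roof [(array([ 0.59534442, -0.12718671]), np.float64(6.3108110427856445)), (array([ 0.58704126, -0.14458093]), np.float64(18.76477813720703))] whole (array([ 0.57918303, -0.14652214]), np.float64(16.64874267578125)) knobtop (array([ 0.63176733, -0.1466456 ]), np.float64(23.969892501831055))
```

View pics/both.png

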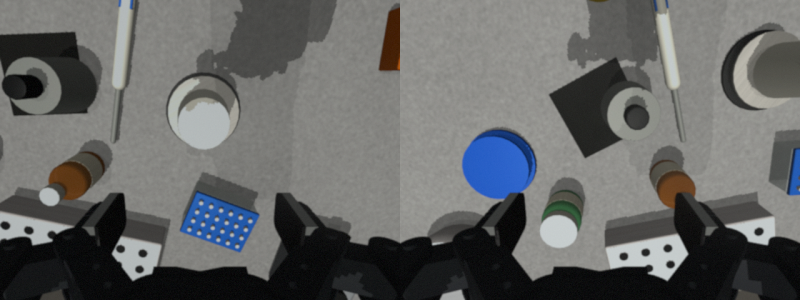

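The nest is fine: cup5 disc at about (204,123) in the left panel, within 1 mm of centre. The cover was knocked about 4 cm towards the pipette (right panel: roof 632,113, knob 637,117). I'll measure it, set it back flat on the mat, re-grasp it centred and cover the nest.

Run:
```python
from h import *
w=snap("wrist")
r=ray(w,(371,181),.1025)[:2]; k=ray(w,(379,187),.138)[:2]; print(r,k)
A_=fit([w],[(.1025,.0365)],r,False,.008); B_=fit([w],[(.1385,.015)],k,False,.008); C_=fit([w],covershape(.003),r,False,.008);print(A_,B_,C_)
im=w["frame"][:,:,::-1][100:260,270:480].copy(); K=3.7; im=cv2.resize(im,None,fx=K,fy=K,interpolation=cv2.INTER_CUBIC)
for (x,y),z,R,c in((A_[0],.1025,.0365,(0,0,255)),(B_[0],.1385,.015,(0,255,255)),(A_[0],.002,.045,(255,0,255))):
    cv2.polylines(im,[((proj(w,ring(x,y,z,R))-[270,100])*K).astype(np.int32)],True,c,1)
cv2.imwrite("pics/kn.png",im)
```

```text
[ 0.61048582 -0.08347461] [ 0.6110223  -0.08188313]
(array([ 0.6127594 , -0.08263648]), np.float64(33.69355010986328)) (array([ 0.61123248, -0.08310783]), np.float64(48.98523712158203)) (array([ 0.61281524, -0.08254717]), np.float64(16.03115463256836))
```

View pics/kn.png

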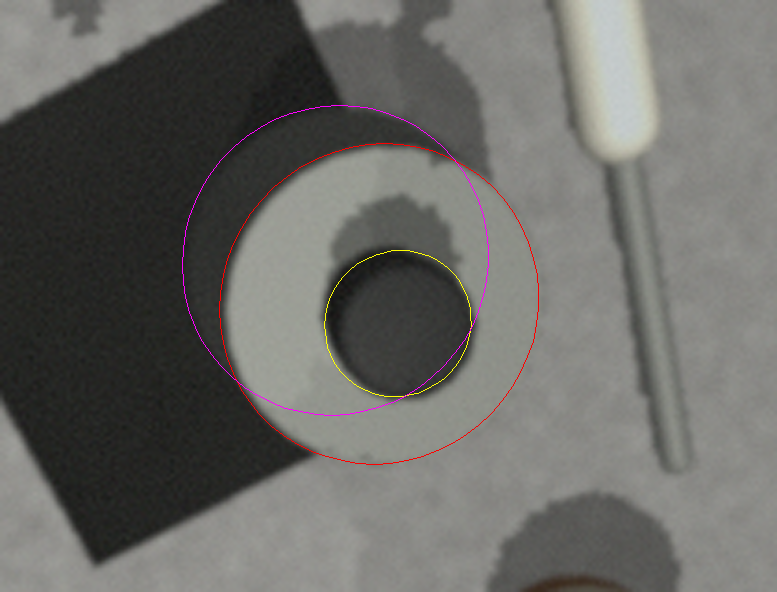

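Knob at (0.611, −0.083); cover upright, partly over the mat's edge.

Run:
```python
from h import *
pi=np.pi
x,y=.611,-.083; a=np.arctan2(y,x)+pi
hover(x,y,a,.22); line(x,y,.15,a); lower(x,y,.15,.106,a,.005)
arm.gripper_to(0.0,25); st("grip"); line(x,y,.115,a,.03); line(x,y,.15,a)
x,y=.607,-.133; a=np.arctan2(y,x)+pi; b=a-pi/2
line(x,y,.15,a,.1); line(x,y,.115,a,.1); lower(x,y,.115,.102,a,.0005,1.5,.02)
arm.gripper_to(1.0); line(x,y,.106,a,.03); arm.gripper_to(0.0,20); st("sq a"); arm.gripper_to(1.0)
hover(x,y,b,.106); arm.gripper_to(0.0,30); st("grip b")
line(x,y,.115,b,.03); line(x,y,.30,b,.15); st("lift")
px,py=PL; c=np.arctan2(py,px)+pi/2; hover(px,py,c,.30); arm.dwell(.4); st("over")
line(px,py,.29,c,.05); s=snap("side"); save(s,"ov",(230,60,370,250),3)
```

```text
lower: z cmd 0.1060 act [ 0.6109 -0.083   0.1058] df 0.32 t 106.3
grip t 106.9 [ 0.611 -0.083  0.106] f [-0.5 -0.1  0.6] open 0.344 grip 28.0
lower: z cmd 0.1055 act [ 0.6072 -0.133   0.1059] df 6.24 t 113.8
sq a t 115.2 [ 0.607 -0.133  0.106] f [-0.5  0.2 -0.2] open 0.345 grip 23.8
grip b t 117.8 [ 0.607 -0.133  0.106] f [-0.1  0.6  1.2] open 0.341 grip 31.7
lift t 119.6 [ 0.6068 -0.133   0.2993] f [-0.9  0.7 -1.7] open 0.349 grip 31.7
over t 121.1 [0.6019 0.1457 0.3   ] f [-0.3  0.6 -1.2] open 0.338 grip 31.7
```

View pics/ov.png

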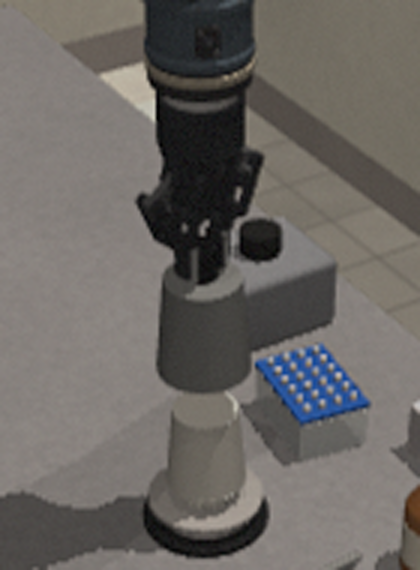

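The cover hangs straight above the upright nest (cover mouth at about 203,375; cup top at 203,405 in the crop). Lowering it gently.

Run:
```python
from h import *
px,py=PL; c=np.arctan2(py,px)+np.pi/2
f0=fz(); z=.29
while z>.158:
    z-=.006; line(px,py,z,c,.05); f=arm.get_obs()["ft_force"]
    if f[2]-f0>3 and fz()-f0>3: print("early contact",z,f); break
else:
    lower(px,py,z,.144,c,.0005,1.5,.02)
st("end")
```

```text
lower: z cmd 0.1470 act [0.6018 0.1462 0.147 ] df 2.08 t 133.1
end t 133.1 [0.6018 0.1462 0.147 ] f [-0.2 -1.5  1.6] open 0.341 grip 32.0
```

Run:
```python
from h import *
arm.gripper_to(1.0); st("rel"); px,py=PL; c=np.arctan2(py,px)+np.pi/2
line(px,py,.30,c); a=c+np.pi/2; hover(px+.02,py,a,.32); w=snap("wrist")
R=fit([w],[(.143,.0365)],PL,False,.008); K=fit([w],[(.179,.015)],PL,False,.008); print("roof",R,"knob",K)
hover(.45,-.1,np.arctan2(-.1,.45)+np.pi,.30); s=snap("side"); st()
i1=cv2.resize(s["frame"][130:260,240:370],(400,400),interpolation=cv2.INTER_CUBIC); i2=cv2.resize(w["frame"][80:290,220:430],(400,400))
cv2.imwrite("pics/fin.png",np.hstack([i1,i2])[:,:,::-1])
```

```text
rel t 133.7 [0.6018 0.1462 0.147 ] f [ 0.1 -0.5  0.5] open 0.998 grip 0.0
roof (array([0.59425809, 0.1438631 ]), np.float64(26.644487380981445)) knob (array([0.60102854, 0.14607489]), np.float64(51.264217376708984))
 t 137.5 [ 0.4508 -0.0995  0.3   ] f [-0.1 -0.1  0.1] open 0.998 grip 0.0
```

View pics/fin.png

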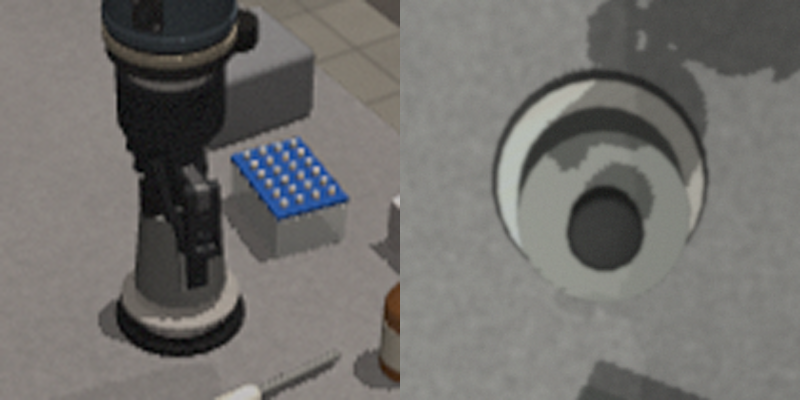

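The right panel shows the cover upright: knob (605,230), roof (603,215), matching the plate centre to about 1 mm. The arm is clear of everything.

```bash
python3 -c "
from workcell import arm
print(arm.hand_in())"
```

```text
the job is handed in; nothing more can be done
None
```

The job is handed in: the three cups present (1, 3 and 5, by measured size) are nested in order on the stand's plate, all seated gently and within about 1 mm of centre, with the dust cover back over them; the cover was knocked while it stood on the mat, so I reset it there first.

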